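Clip the coffee canisters shut

TASK

Two of the three steel coffee canisters in the wooden tray have been left unclipped: their lids are down and the wire loops are over the lids, but the latch levers still stick out. With the closed fingertips push each of those two levers down past centre until it snaps flat against its canister. Only push: do not lift, tip or shove the canisters, leave the third one clipped, and leave the other things on the counter where they are.

Things in the scene. Friction and masses are not known exactly. Their poses are not given: they have to be found in the camera images.
- tray: Low wooden tray screwed to the counter, 142 x 520 mm, floor 12 mm and rim 26 mm above the counter. Origin: centre of its underside; y runs along its length, its front (-x) faces the robot. The three canisters stand in a row in it, 165 mm apart, in any order.
- can_tall: The tall one of three like steel clip-top coffee canisters: 108 mm across, 175 mm high to the rim; the steel lid adds 15 mm and is down on its white gasket (3 mm higher while unclipped). It weighs 0.9 to 1.7 kg and stands loose in the tray with about 8 mm of play to its long rims. Origin: centre of its underside (on the tray floor); its own -x points to its latch, z up.
- latch_tall_pivot (a point): Pivot of this canister's latch lever: 64 mm from the canister's axis towards its -x (10 mm off the wall), 159 mm above its underside, below the rim. Turns with the canister, not with the lever; its -x points straight out from the canister through the latch.
- latch_tall_tip (a point): Rolled end of that lever, on its middle line, 56 mm from the pivot. The lever is a steel strap 22 mm wide, its end 26 mm wide and 7 mm thick. The lever's wire loop is already hooked over the lip of the lid: pushing the open lever down tightens it (up to about 0.15 N m about the pivot, most between 1.6 and 1.0 rad).
- latch_tall (a joint): Angle of that lever, rad, about a level axis through the pivot. 0: clipped, hanging straight down against the wall. Grows as it swings out and up: 1.5 about level, 2.25 upper stop. Dead centre is about 0.6: below 0.5 the lever snaps to 0 by itself and stays; let go well above it, it springs back to about 1.7. Starts open, near 2.12.
- can_mid: The mid one of three like steel clip-top coffee canisters: 108 mm across, 140 mm high to the rim; the steel lid adds 15 mm and is down on its white gasket (3 mm higher while unclipped). It weighs 0.9 to 1.7 kg and stands loose in the tray with about 8 mm of play to its long rims. Origin: centre of its underside (on the tray floor); its own -x points to its latch, z up.
- latch_mid_pivot (a point): Pivot of this canister's latch lever: 64 mm from the canister's axis towards its -x (10 mm off the wall), 124 mm above its underside, below the rim. Turns with the canister, not with the lever; its -x points straight out from the canister through the latch.
- latch_mid_tip (a point): Rolled end of that lever, on its middle line, 56 mm from the pivot. The lever is a steel strap 22 mm wide, its end 26 mm wide and 7 mm thick. The lever's wire loop is already hooked over the lip of the lid: pushing the open lever down tightens it (up to about 0.15 N m about the pivot, most between 1.6 and 1.0 rad).
- latch_mid (a joint): Angle of that lever, rad, about a level axis through the pivot. 0: clipped, hanging straight down against the wall. Grows as it swings out and up: 1.5 about level, 2.25 upper stop. Dead centre is about 0.6: below 0.5 the lever snaps to 0 by itself and stays; let go well above it, it springs back to about 1.7. Starts open, near 1.88.
- can_short: The short one of three like steel clip-top coffee canisters: 108 mm across, 105 mm high to the rim; the steel lid adds 15 mm and is down on its white gasket (3 mm higher while unclipped). It weighs 0.9 to 1.7 kg and stands loose in the tray with about 8 mm of play to its long rims. Origin: centre of its underside (on the tray floor); its own -x points to its latch, z up.
- latch_short_pivot (a point): Pivot of this canister's latch lever: 64 mm from the canister's axis towards its -x (10 mm off the wall), 89 mm above its underside, below the rim. Turns with the canister, not with the lever; its -x points straight out from the canister through the latch.
- latch_short_tip (a point): Rolled end of that lever, on its middle line, 56 mm from the pivot. The lever is a steel strap 22 mm wide, its end 26 mm wide and 7 mm thick. The lever's wire loop is already hooked over the lip of the lid: pushing the open lever down tightens it (up to about 0.15 N m about the pivot, most between 1.6 and 1.0 rad).
- latch_short (a joint): Angle of that lever, rad, about a level axis through the pivot. 0: clipped, hanging straight down against the wall. Grows as it swings out and up: 1.5 about level, 2.25 upper stop. Dead centre is about 0.6: below 0.5 the lever snaps to 0 by itself and stays; let go well above it, it springs back to about 1.7. Starts clipped.
- shaker: Steel cocoa shaker, 58 mm across, 85 mm high, standing before the tray. Bystander. Origin: centre of its underside.
- scoop: Steel coffee scoop, 46 mm bowl, 26 mm high, flat handle 85 mm along its -x, lying before the tray. Bystander. Origin: centre of its underside.
- mug: White mug, 82 mm across, 92 mm high. Bystander. Origin: centre of its underside.
- pitcher: Steel milk pitcher, 90 mm across, 105 mm high, handle to its +x. Bystander. Origin: centre of its underside.
- cake_plate: White plate, 220 mm across, with two squares of cake, 46 mm high in all. Bystander. Origin: centre of its underside.
- tongs: Steel serving tongs lying flat, 235 mm long, 18 mm high. Bystander. Origin: centre of its underside.
Things that resemble listed ones, but are neither listed nor needed, are in the scene too. What is shaped like the can_mid but orange is not meant.

How it is judged:
By the outcome, as a careful person would: the job done as asked, in the order asked, and still so for the second after the job is handed in, with the robot touching nothing.
It also fails if it takes over 40 s, if anything falls off the work surface, if the arm or the gripper's body presses on something with over 40 N, if the wrist force passes 120 N, or if a joint passes its speed limit or range.

ROBOT

A 6-joint arm with a two-finger parallel gripper is mounted at the origin on the work surface. World frame = base frame: x ahead of the robot, y to its left, z up, the work surface at z = 0. Lengths are in m, angles in rad, forces in N, time in s.
With the tool pointing down it reaches from about 0.275 to 0.725 m from the base axis. Payload 5.6 kg.
Tool frame: the origin (TCP) lies midway between the tips of the shut fingers; the grasp point (between the pads) lies 19 mm behind it; z points along the fingers, y is the direction in which the jaws open and shut (so a half turn about z gives the same grasp; the last joint's range is limited). The gripper opens to 85 mm and grips with 20 to 120 N. Pads are 22 mm wide; open, the fingers measure 114 mm over their backs; the gripper's body (76 mm by 85 mm) begins 54 mm behind the grasp point. The pads swing forward as they close: fully open they stand 13 mm farther back than shut.
Start: joints at [1.486, 0.255, 0.108, 0, -1.424, -0.285], TCP at [0.199, 0.513, 0.231] pointing down, gripper open.
Joint ranges: [-2.95, 2.95], [-1.21, 1.97], [-1.09, 1.5], [-2.87, 1.71], [-2.94, -0.07], [-3.05, 3.05]. Speed limits (rad/s): [2.57, 2.57, 3.14, 3.14, 3.14, 3.14].

INTERFACE

Orientations are given as [roll, pitch, yaw] about the fixed x, y, z axes, in that order (R = Rz(yaw) Ry(pitch) Rx(roll)).
In Python, from rig import telemetry, imaging, workorder gives the robot as it stands.
- The arm moves only by the tool servo_tool, never from a script. Its argument "series" is a list of rows, each an object with "delta_rot": the turn, a rotation vector about the tool's x, y, z in degrees, a list of three; "slide": the shift along the tool's x, y, z in m, a list of three; "claw": the finger opening in m, from 0 to 0.0854. In form: [{"delta_rot": [wx, wy, wz], "slide": [dx, dy, dz], "claw": claw}, ...]. A call has 1 to 20 rows; each row shifts and turns the commanded pose from where the row before left it, along the tool's axes as they then stand; what a row does not reach is not made up. A row lasts 1/12 s, in which the tool goes at most 41.7 mm and 7.16 degrees, less where a joint would pass 70% of its speed; a pose out of reach is approached as far as the arm can. A call is refused whole if a number of a shift passes 0.0417 or a number of a turn 7.16, either way. A call with a gripper value outside its range is refused whole. The fingers move at their own pace and stop on an object; "grip_force" is the grip in N (left out, the last holds). Time passes only in rows, so rows that do not move let the fingers close. It gives the time, the measured TCP pose, the force and the opening at its end, in the units of the state.
- telemetry.get_obs(): the state, without advancing time (a new reading comes with each control period).
- imaging.capture(name): name is "side" or "top"; returns a dict with "pixels" (420x560x3 uint8, red, green, blue), "K" (3x3 intrinsics, pixels), "k1" (the pictures are not rectified: a ray, as slopes to the right and down, at radius r is drawn at 1 + k1 r^2 times it, then the intrinsics apply), "position" and "orientation" of the camera in the world. Camera axes: x right, y up, looking along -z (the intrinsics and any distortion apply to the point x, -y, -z); pixel columns grow to the right and rows downward; lengths in m; the calibration is good to about 2 mm. A picture is of the moment at which its call begins. There is no depth.
- workorder.hand_in(): hands the job in, once; it reports no verdict.
The state is a dict: "clock": time; "joint_pos": joint angles; "qvel": joint speeds; "tau": joint torques, N m; "eef_pos": TCP position; "tool_rot": TCP orientation; "contact_force": force on the tool from outside, world axes, zero at the start; "torque": the same for the moment, N m; "gripper_width": finger opening in m.
Only numpy, scipy, OpenCV 4.12 (cv2) and the standard library are available. Lean on these libraries where they do the work, as an engineer would, in place of code of your own. Each camera call takes 0.05 s, during which the arm holds its last target. There are 200 camera calls.

## Working session

There is one attempt and no reset: what is moved stays moved. The work goes in short steps, Python scripts to look and compute and a tool call to move; the robot and the scene stay as the last step left them, time stands still between calls to the robot, and variables do not carry over. Pictures are saved under pics/ and viewed, about 8 in all and at most 12, crops included, and the job is handed in when it is done.

Besides the shell and the picture viewer there is one more tool, called after "Emit:" in YAML: its name, and indented under it one key for each argument. servo_tool: Moves the arm, as the interface text tells. Its arguments: {"type":"object","properties":{"series":{"type":"array"},"grip_force":{"type":"number"}},"required":["series"]}

```bash
mkdir -p pics
cat > h.py <<'E'
import numpy as np, cv2
from rig import telemetry, imaging, workorder
from scipy.spatial.transform import Rotation as R
def rot(o):
    o=np.array(o,float)
    return o if o.shape==(3,3) else (R.from_quat(o).as_matrix() if o.size==4 else R.from_euler('xyz',o).as_matrix())
def ray(c,u,v):
    K=np.array(c['K']); k=c['k1']
    p=cv2.undistortPoints(np.array([[[u,v]]],float),K,np.array([k,0,0,0,0.]))[0,0]
    d=rot(c['orientation'])@np.array([p[0],-p[1],-1]); return np.array(c['position']),d
def plane(c,u,v,z):
    o,d=ray(c,u,v); return o+d*(z-o[2])/d[2]
def proj(c,P):
    q=rot(c['orientation']).T@(np.array(P)-np.array(c['position']))
    s=np.array([q[0],-q[1]])/-q[2]; s=s*(1+c['k1']*(s@s)); K=np.array(c['K'])
    return K[:2,:2]@s+K[:2,2]
def tri(c1,p1,c2,p2):
    a,d=ray(c1,*p1);b,e=ray(c2,*p2)
    t=np.linalg.lstsq(np.c_[d,-e],b-a,rcond=None)[0]
    x,y=a+t[0]*d,b+t[1]*e; return (x+y)/2,np.linalg.norm(x-y)
E
python3 - <<'E'
from h import *
print(telemetry.get_obs())
for n in('side','top'):
    c=imaging.capture(n); cv2.imwrite(f'pics/{n}0.png',cv2.resize(c['pixels'][:,:,::-1],(784,588)))
    print(n,{k:c[k] for k in c if k!='pixels'})
    import pickle; pickle.dump(c,open(n+'0.pkl','wb'))
E
```

```text
{'clock': 0.0, 'joint_pos': array([ 1.48559698e+00,  2.55768551e-01,  1.06949641e-01, -4.85891047e-04,
       -1.42392460e+00, -2.84618304e-01]), 'qvel': array([-1.27012386e-04,  1.39024170e-03, -1.41817371e-03, -9.49145269e-04,
       -5.93566338e-04, -1.14226848e-05]), 'tau': array([ 3.84267669e-04, -3.86628306e+01,  2.37937886e+01,  5.36536038e+00,
       -6.22561362e-03, -1.27581828e-06]), 'eef_pos': array([0.19854504, 0.51234808, 0.23036102]), 'tool_rot': array([ 3.13958887e+00, -8.55676276e-05, -3.69889140e-01]), 'contact_force': array([-0.11652612, -0.08853378, -0.12254666]), 'torque': array([-0.02263231,  0.02143642,  0.05505391]), 'gripper_width': 0.08548025894350339}
side {'K': array([[476.25464209,   0.        , 278.37929635],
       [  0.        , 476.25464209, 209.91733139],
       [  0.        ,   0.        ,   1.        ]]), 'k1': 0.05723795528363331, 'position': array([0.05847928, 1.01391472, 1.26701189]), 'orientation': array([ 0.77053019,  0.00766136, -2.78587394])}
top {'K': array([[393.98160771,   0.        , 284.0212946 ],
       [  0.        , 393.98160771, 203.64673382],
       [  0.        ,   0.        ,   1.        ]]), 'k1': 0.03473501101432452, 'position': array([ 0.24453583, -0.01588097,  1.10623168]), 'orientation': array([ 0.21896762,  0.00283143, -1.48361178])}
```

View pics/side0.png

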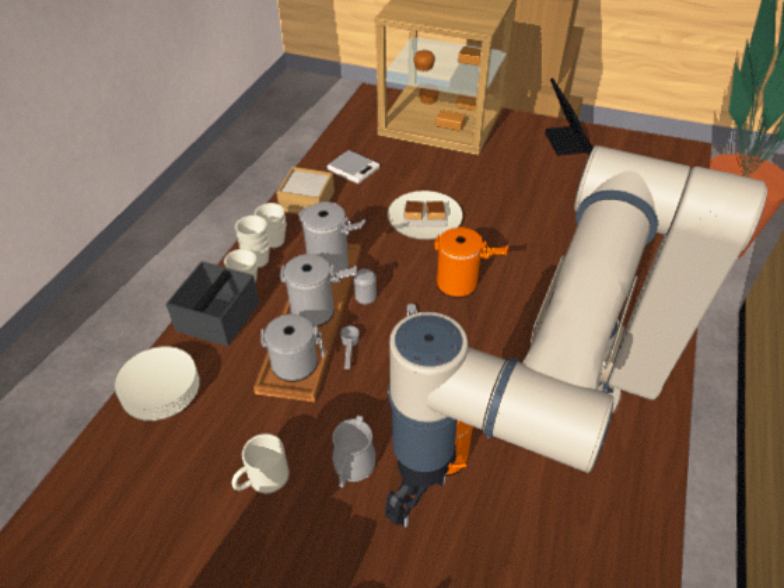

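View pics/top0.png

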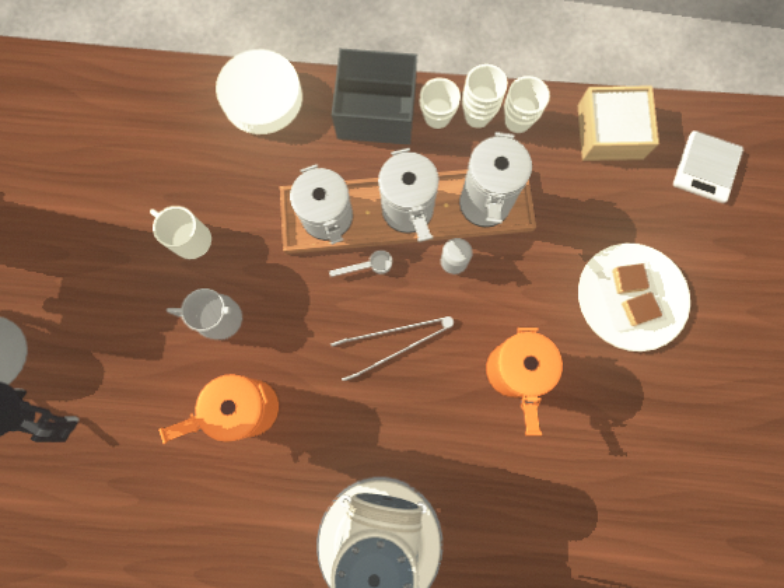

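The side view shows the short, mid and tall cans in the tray. The top view has the lid dots at about (319,193) short, (409,178) mid and (502,162) tall. The open lever tips are at about (424,235) mid and (493,212) tall. Zooming for precise tip pixels.

Run:
```python
from h import *
import pickle
t=pickle.load(open('top0.pkl','rb'));s=pickle.load(open('side0.pkl','rb'))
a=cv2.resize(t['pixels'][85:195,255:395,::-1],None,fx=5.5,fy=5.5,interpolation=cv2.INTER_CUBIC)[:,:770]
b=cv2.resize(s['pixels'][140:240,180:290,::-1],None,fx=5.5,fy=5.5,interpolation=cv2.INTER_CUBIC)
cv2.imwrite('pics/tz.png',a[:600]);cv2.imwrite('pics/sz.png',b[:600])
for n,c,boxes in(('top',t,[(319,193,.132),(409,178,.170),(502,162,.205)]),('side',s,[(289,331,.132),(306,268,.170),(323,214,.205)])):
    g=c['pixels'].max(2)
    for u,v,z in boxes:
        u,v=int(u/1.4),int(v/1.4); w=g[v-8:v+9,u-8:u+9]; ys,xs=np.nonzero(w<60)
        p=(u-8+xs.mean(),v-8+ys.mean()); print(n,np.round(p,1),len(xs),plane(c,*p,z).round(4))
```

```text
top [nan nan] 0 [nan nan nan]
top [nan nan] 0 [nan nan nan]
top [nan nan] 0 [nan nan nan]
side [205.9 235.7] 29 [0.6258 0.1686 0.132 ]
side [218.7 191.1] 22 [0.655  0.0047 0.17  ]
side [230.2 152.3] 17 [ 0.6829 -0.1568  0.205 ]<stdin>:11: RuntimeWarning: Mean of empty slice.
  ret = ret.dtype.type(ret / rcount)
```

View pics/tz.png

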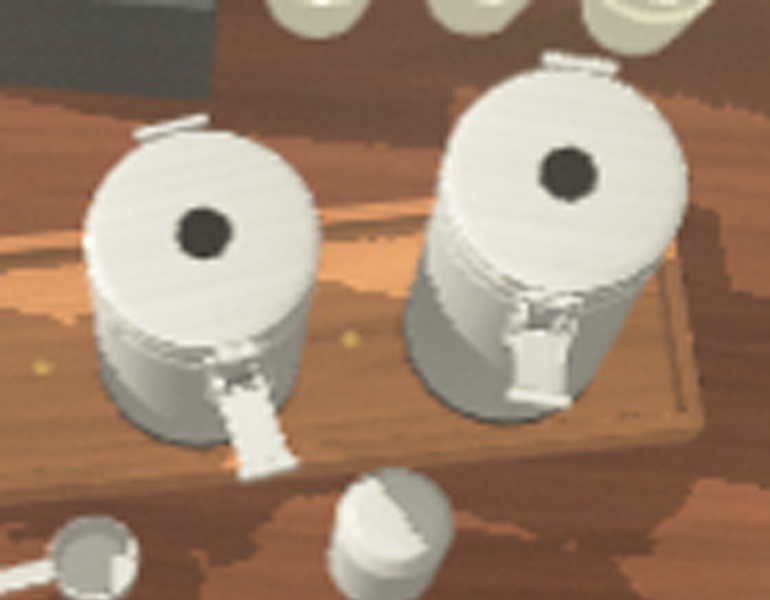

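View pics/sz.png

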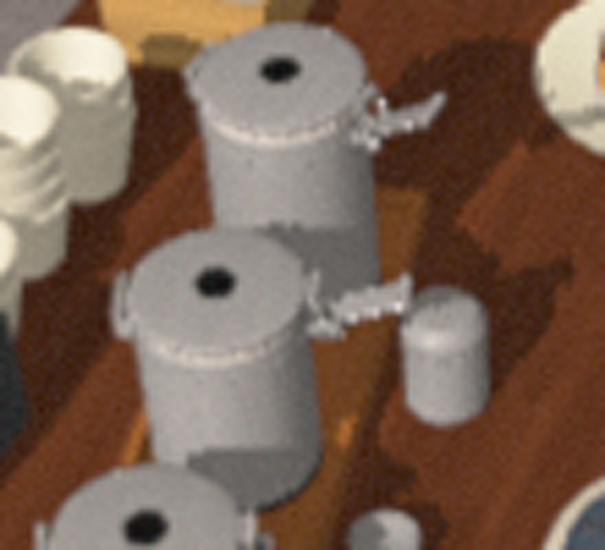

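Top crop: mid dot (204,233), mid tip (268,470), tall dot (568,173), tall tip (541,399). Side crop: mid tip (408,291), tall tip (438,103).

Run:
```python
from h import *
import pickle
t=pickle.load(open('top0.pkl','rb'));s=pickle.load(open('side0.pkl','rb'))
T=lambda u,v:(255+u/5.5-.4,85+v/5.5-.4); S=lambda u,v:(180+u/5.5-.4,140+v/5.5-.4)
for n,d,ds,a,b,zl,zp,zt in(('mid',(204,233),(215,283),(268,468),(407,290),.170,.136,.153),('tall',(568,173),(280,69),(541,397),(437,103),.205,.171,.200)):
    c=plane(t,*T(*d),zl); print(n,'dot top',c.round(4),'side',plane(s,*S(*ds),zl).round(4),'tri',tri(t,T(*d),s,S(*ds)))
    print(' tip top',plane(t,*T(*a),zt).round(4),'side',plane(s,*S(*b),zt).round(4),'tri',tri(t,T(*a),s,S(*b)))
print('shaker top',plane(t,*T(398,495),.085), plane(s,*S(445,305),.085))
print('short',plane(t,319/1.4,193/1.4,.129),plane(t,502/1.4,162/1.4,.205))
```

```text
mid dot top [0.6524 0.0029 0.17  ] side [0.6552 0.0043 0.17  ] tri (array([0.65464488, 0.00305508, 0.16821216]), np.float64(0.0026920540714663777))
 tip top [ 0.5474 -0.0357  0.153 ] side [ 0.5508 -0.0459  0.153 ] tri (array([ 0.54486496, -0.03531048,  0.16400881]), np.float64(0.0019010667529583245))
tall dot top [ 0.6794 -0.1574  0.205 ] side [ 0.6823 -0.1579  0.205 ] tri (array([ 0.68081913, -0.15737132,  0.20501675]), np.float64(0.0026073681403292145))
 tip top [ 0.5751 -0.1516  0.2   ] side [ 0.5776 -0.1663  0.2   ] tri (array([ 0.5698338 , -0.14925923,  0.21530606]), np.float64(0.0005266776366462702))
shaker top [ 0.56065394 -0.10161723  0.085     ] [ 0.55224518 -0.10602652  0.085     ]
short [0.62511172 0.1687592  0.129     ] [ 0.6804259  -0.15907962  0.205     ]
```

Emit:
servo_tool:
  series:
    - {"delta_rot": [0, 0, 0], "slide": [0, 0, -0.04], "claw": 0}
    - {"delta_rot": [0, 0, 0], "slide": [0, 0, -0.04], "claw": 0}
    - {"delta_rot": [0, 0, 0], "slide": [0, 0, -0.03], "claw": 0}
    - {"delta_rot": [0, 0, -6.87], "slide": [0, 0, 0], "claw": 0}
    - {"delta_rot": [0, 0, -6.87], "slide": [0, 0, 0], "claw": 0}
    - {"delta_rot": [0, 0, -6.87], "slide": [0, 0, 0], "claw": 0}
    - {"delta_rot": [0, 0, -6.87], "slide": [0, 0, 0], "claw": 0}
    - {"delta_rot": [0, 0, -6.87], "slide": [0, 0, 0], "claw": 0}
    - {"delta_rot": [0, 0, -6.87], "slide": [0, 0, 0], "claw": 0}
    - {"delta_rot": [0, 0, 0], "slide": [0, 0, 0], "claw": 0}
  grip_force: 30

```text
clock: 0.93
eef_pos: [0.1986, 0.5127, 0.3408]
tool_rot: [3.141, 0.001, 0.354]
contact_force: [-0.6, -0.2, -0.6]
gripper_width: 0.0001
```

Emit:
servo_tool:
  series:
    - {"delta_rot": [0, 0, 0], "slide": [0.0066, 0.032, 0], "claw": 0}
    - {"delta_rot": [0, 0, 0], "slide": [0.0066, 0.032, 0], "claw": 0}
    - {"delta_rot": [0, 0, 0], "slide": [0.0066, 0.032, 0], "claw": 0}
    - {"delta_rot": [0, 0, 0], "slide": [0.0066, 0.032, 0], "claw": 0}
    - {"delta_rot": [0, 0, 0], "slide": [0.0066, 0.032, 0], "claw": 0}
    - {"delta_rot": [0, 0, 0], "slide": [0.0066, 0.032, 0], "claw": 0}
    - {"delta_rot": [0, 0, 0], "slide": [0.0066, 0.032, 0], "claw": 0}
    - {"delta_rot": [0, 0, 0], "slide": [0.0066, 0.032, 0], "claw": 0}
    - {"delta_rot": [0, 0, 0], "slide": [0.0066, 0.032, 0], "claw": 0}
    - {"delta_rot": [0, 0, 0], "slide": [0.0066, 0.032, 0], "claw": 0}
    - {"delta_rot": [0, 0, 0], "slide": [0.0066, 0.032, 0], "claw": 0}
    - {"delta_rot": [0, 0, 0], "slide": [0.0066, 0.032, 0], "claw": 0}
    - {"delta_rot": [0, 0, 0], "slide": [0.0066, 0.032, 0], "claw": 0}
    - {"delta_rot": [0, 0, 0], "slide": [0.0066, 0.032, 0], "claw": 0}
    - {"delta_rot": [0, 0, 0], "slide": [0.0066, 0.032, 0], "claw": 0}
    - {"delta_rot": [0, 0, 0], "slide": [0.0066, 0.032, 0], "claw": 0}
    - {"delta_rot": [0, 0, 0], "slide": [0.0066, 0.032, 0], "claw": 0}
    - {"delta_rot": [0, 0, 0], "slide": [0.0066, 0.032, 0], "claw": 0}
    - {"delta_rot": [0, 0, 0], "slide": [0.0066, 0.032, 0], "claw": 0}
    - {"delta_rot": [0, 0, 0], "slide": [0.0066, 0.032, 0], "claw": 0}

```text
clock: 2.6
eef_pos: [0.5425, -0.0448, 0.341]
tool_rot: [-3.141, 0.0, 0.345]
contact_force: [1.1, 1.1, 0.8]
gripper_width: 0.0001
```

Emit:
servo_tool:
  series:
    - {"delta_rot": [0, 6, 0], "slide": [0, 0, 0], "claw": 0}
    - {"delta_rot": [0, 6, 0], "slide": [0, 0, 0], "claw": 0}
    - {"delta_rot": [0, 6, 0], "slide": [0, 0, 0], "claw": 0}
    - {"delta_rot": [0, 6, 0], "slide": [0, 0, 0], "claw": 0}
    - {"delta_rot": [0, 6, 0], "slide": [0, 0, 0], "claw": 0}
    - {"delta_rot": [0, 0, 0], "slide": [0, 0, 0], "claw": 0}
    - {"delta_rot": [0, 0, 0], "slide": [0, 0, 0], "claw": 0}

```text
clock: 3.18
eef_pos: [0.5404, -0.0438, 0.3412]
tool_rot: [-3.14, -0.523, 0.345]
contact_force: [1.0, 0.4, -0.3]
gripper_width: -0.0002
```

```bash
cat > plan.py <<'E'
from h import *
def plan(c,u,pz,W):
    o=telemetry.get_obs(); p=np.array(o['eef_pos']); M=R.from_euler('xyz',o['tool_rot']).as_matrix()
    u=np.array(u)/np.linalg.norm(u)
    for out,z in W:
        q=np.r_[np.array(c)+u*(.064+out),pz+z]; d=M.T@(q-p); print((out,z),'tool slide mm',(d*1e3).round(1)); p=q
E
python3 - <<'E'
from plan import *
plan((.654,.0035),(-.94,-.342),.136,[(.04,.1),(.034,.06),(.034,.025),(.038,0),(.036,-.013),(.030,-.024),(.023,-.031),(.016,-.035),(.010,-.036),(.06,-.01),(.06,.10)])
E
```

```text
(0.04, 0.1) tool slide mm [-36.1  -5.5 100.6]
(0.034, 0.06) tool slide mm [-14.8   0.1  37.6]
(0.034, 0.025) tool slide mm [-17.5   0.1  30.3]
(0.038, 0) tool slide mm [-16.    0.1  19.7]
(0.036, -0.013) tool slide mm [-4.8  0.  12.3]
(0.03, -0.024) tool slide mm [-0.3  0.  12.5]
(0.023, -0.031) tool slide mm [ 2.6 -0.   9.6]
(0.016, -0.035) tool slide mm [ 4.1 -0.   7. ]
(0.01, -0.036) tool slide mm [ 4.7 -0.   3.9]
(0.06, -0.01) tool slide mm [-30.3   0.1 -47.5]
(0.06, 0.1) tool slide mm [ 54.9  -0.2 -95.3]
```

Descend to just above the lever, then check with a picture.

Emit:
servo_tool:
  series:
    - {"delta_rot": [0, 0, 0], "slide": [-0.009, -0.0014, 0.025], "claw": 0}
    - {"delta_rot": [0, 0, 0], "slide": [-0.009, -0.0014, 0.025], "claw": 0}
    - {"delta_rot": [0, 0, 0], "slide": [-0.009, -0.0014, 0.025], "claw": 0}
    - {"delta_rot": [0, 0, 0], "slide": [-0.009, -0.0013, 0.0256], "claw": 0}
    - {"delta_rot": [0, 0, 0], "slide": [-0.0074, 0, 0.0188], "claw": 0}
    - {"delta_rot": [0, 0, 0], "slide": [-0.0074, 0, 0.0188], "claw": 0}
    - {"delta_rot": [0, 0, 0], "slide": [0, 0, 0], "claw": 0}
    - {"delta_rot": [0, 0, 0], "slide": [0, 0, 0], "claw": 0}

```text
clock: 3.85
eef_pos: [0.5641, -0.0292, 0.1955]
tool_rot: [-3.141, -0.52, 0.349]
contact_force: [0.7, -0.1, 0.1]
gripper_width: -0.0001
```

Run:
```python
from h import *
A=[]
for n,(r0,c0) in(('top',(80,250)),('side',(130,175))):
    c=imaging.capture(n); A.append(cv2.resize(c['pixels'][r0:r0+125,c0:c0+110,::-1],(396,450),interpolation=cv2.INTER_CUBIC))
cv2.imwrite('pics/a1.png',np.hstack(A)); o=telemetry.get_obs(); print(o['eef_pos'],o['contact_force'])
```

```text
[ 0.56496473 -0.02935388  0.1979551 ] [-0.21759086 -0.48078411  1.33328653]
```

View pics/a1.png

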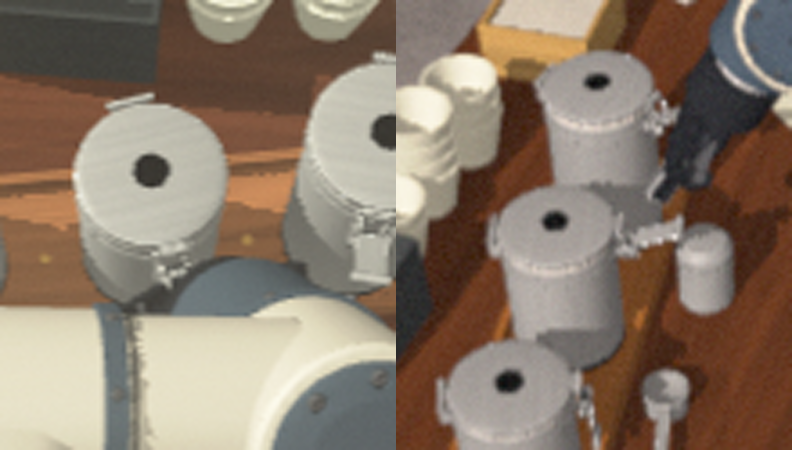

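The fingertip (about (662,190) in the right half) is right above the mid lever. Push along the arc.

Emit:
servo_tool:
  series:
    - {"delta_rot": [0, 0, 0], "slide": [-0.0088, 0, 0.0152], "claw": 0}
    - {"delta_rot": [0, 0, 0], "slide": [-0.0088, 0, 0.0152], "claw": 0}
    - {"delta_rot": [0, 0, 0], "slide": [-0.0054, 0, 0.0066], "claw": 0}
    - {"delta_rot": [0, 0, 0], "slide": [-0.0053, 0, 0.0066], "claw": 0}
    - {"delta_rot": [0, 0, 0], "slide": [-0.0053, 0, 0.0065], "claw": 0}
    - {"delta_rot": [0, 0, 0], "slide": [-0.0024, 0, 0.0062], "claw": 0}
    - {"delta_rot": [0, 0, 0], "slide": [-0.0024, 0, 0.0061], "claw": 0}

```text
clock: 4.53
eef_pos: [0.5632, -0.0301, 0.1242]
tool_rot: [3.14, -0.527, 0.35]
contact_force: [0.2, 0.5, 3.3]
gripper_width: -0.0001
```

Emit:
servo_tool:
  series:
    - {"delta_rot": [0, 0, 0], "slide": [-0.0002, 0, 0.0062], "claw": 0}
    - {"delta_rot": [0, 0, 0], "slide": [-0.0001, 0, 0.0063], "claw": 0}
    - {"delta_rot": [0, 0, 0], "slide": [0.0013, 0, 0.0048], "claw": 0}
    - {"delta_rot": [0, 0, 0], "slide": [0.0013, 0, 0.0048], "claw": 0}
    - {"delta_rot": [0, 0, 0], "slide": [0.002, 0, 0.0035], "claw": 0}
    - {"delta_rot": [0, 0, 0], "slide": [0.002, 0, 0.0035], "claw": 0}
    - {"delta_rot": [0, 0, 0], "slide": [0, 0, 0], "claw": 0}

```text
clock: 5.12
eef_pos: [0.5807, -0.0232, 0.1002]
tool_rot: [-3.141, -0.522, 0.35]
contact_force: [0.3, -0.2, 0.4]
gripper_width: 0.0002
```

Run:
```python
from h import *
A=[]
for n,(r0,c0) in(('top',(80,250)),('side',(130,175))):
    c=imaging.capture(n); A.append(cv2.resize(c['pixels'][r0:r0+125,c0:c0+110,::-1],(396,450),interpolation=cv2.INTER_CUBIC))
cv2.imwrite('pics/a2.png',np.hstack(A)); o=telemetry.get_obs(); print(o['eef_pos'],o['contact_force'])
```

```text
[ 0.58063174 -0.02326866  0.10079734] [ 0.22142244  0.36651716 -0.66815633]
```

View pics/a2.png

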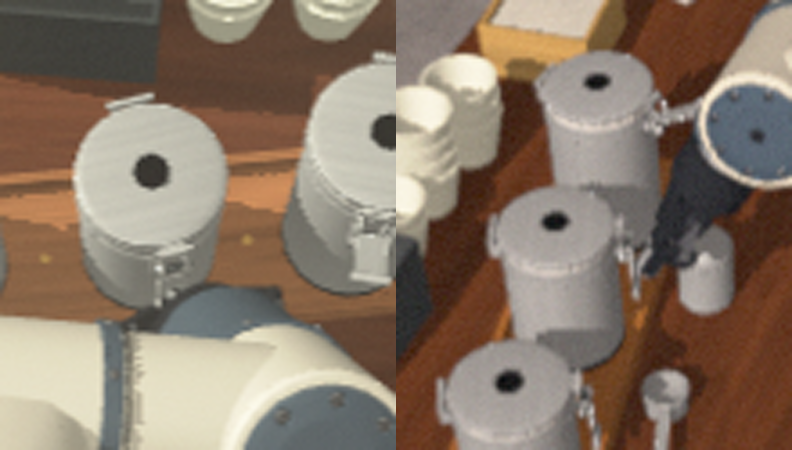

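The force fell to zero and the mid lever hangs at about (640,275). Retract and re-orient for the tall one.

Emit:
servo_tool:
  series:
    - {"delta_rot": [0, 0, 0], "slide": [-0.0128, 0, -0.0218], "claw": 0}
    - {"delta_rot": [0, 0, 0], "slide": [-0.0128, 0, -0.0218], "claw": 0}
    - {"delta_rot": [0, 0, 0], "slide": [0.018, 0, -0.0318], "claw": 0}
    - {"delta_rot": [0, 0, 0], "slide": [0.018, 0, -0.0318], "claw": 0}
    - {"delta_rot": [0, 0, 0], "slide": [0.018, 0, -0.0318], "claw": 0}
    - {"delta_rot": [0, 0, 0], "slide": [0.018, 0, -0.0318], "claw": 0}
    - {"delta_rot": [0, 0, 0], "slide": [0.018, 0, -0.0318], "claw": 0}
    - {"delta_rot": [-3, 0, 5.2], "slide": [0, 0, 0], "claw": 0}
    - {"delta_rot": [-3, 0, 5.2], "slide": [0, 0, 0], "claw": 0}
    - {"delta_rot": [-3, 0, 5.2], "slide": [0, 0, 0], "claw": 0}
    - {"delta_rot": [-3, 0, 5.2], "slide": [0, 0, 0], "claw": 0}
    - {"delta_rot": [0, 0, 0], "slide": [0, 0, 0], "claw": 0}
    - {"delta_rot": [0, 0, 0], "slide": [0, 0, 0], "claw": 0}
    - {"delta_rot": [0, 0, 0], "slide": [0, 0, 0], "claw": 0}

```text
clock: 6.38
eef_pos: [0.5375, -0.0391, 0.3085]
tool_rot: [3.141, -0.522, -0.039]
contact_force: [-0.0, 0.6, 0.4]
gripper_width: -0.0
```

Run:
```python
from plan import *
o=telemetry.get_obs(); print(o['eef_pos'],o['tool_rot'])
plan((.681,-.1577),(-.998,.07),.171,[(.04,.1),(.030,.065),(.030,.030),(.038,0),(.036,-.013),(.030,-.024),(.023,-.031),(.016,-.035),(.06,-.01),(.06,.10)])
```

```text
[ 0.53752925 -0.03911126  0.30846641] [ 3.14099036 -0.52192974 -0.0385979 ]
(0.04, 0.1) tool slide mm [ 19.5 109.7  54.5]
(0.03, 0.065) tool slide mm [-8.8  0.3 35.3]
(0.03, 0.03) tool slide mm [-17.4  -0.   30.3]
(0.038, 0) tool slide mm [-21.9  -0.3  22. ]
(0.036, -0.013) tool slide mm [-4.7  0.1 12.3]
(0.03, -0.024) tool slide mm [-0.3  0.2 12.5]
(0.023, -0.031) tool slide mm [2.6 0.2 9.6]
(0.016, -0.035) tool slide mm [4.1 0.2 7. ]
(0.06, -0.01) tool slide mm [-25.7  -1.4 -43.6]
(0.06, 0.1) tool slide mm [ 54.8   0.1 -95.4]
```

Emit:
servo_tool:
  series:
    - {"delta_rot": [0, 0, 0], "slide": [0, 0.0274, 0], "claw": 0}
    - {"delta_rot": [0, 0, 0], "slide": [0, 0.0274, 0], "claw": 0}
    - {"delta_rot": [0, 0, 0], "slide": [0, 0.0274, 0], "claw": 0}
    - {"delta_rot": [0, 0, 0], "slide": [0, 0.0275, 0], "claw": 0}
    - {"delta_rot": [0, 0, 0], "slide": [0.0098, 0, 0.0272], "claw": 0}
    - {"delta_rot": [0, 0, 0], "slide": [0.0097, 0, 0.0273], "claw": 0}
    - {"delta_rot": [0, 0, 0], "slide": [-0.0044, 0, 0.0176], "claw": 0}
    - {"delta_rot": [0, 0, 0], "slide": [-0.0044, 0, 0.0177], "claw": 0}
    - {"delta_rot": [0, 0, 0], "slide": [0, 0, 0], "claw": 0}
    - {"delta_rot": [0, 0, 0], "slide": [0, 0, 0], "claw": 0}
    - {"delta_rot": [0, 0, 0], "slide": [0, 0, 0], "claw": 0}

```text
clock: 7.3
eef_pos: [0.5874, -0.1517, 0.2375]
tool_rot: [3.14, -0.524, -0.041]
contact_force: [0.5, 0.0, 0.7]
gripper_width: -0.0
```

Run:
```python
from h import *
A=[]
for n,(r0,c0) in(('top',(80,250)),('side',(130,175))):
    c=imaging.capture(n); A.append(cv2.resize(c['pixels'][r0:r0+125,c0:c0+110,::-1],(396,450),interpolation=cv2.INTER_CUBIC))
cv2.imwrite('pics/a3.png',np.hstack(A)); o=telemetry.get_obs(); print(o['eef_pos'],o['contact_force'])
```

```text
[ 0.5874596  -0.15141261  0.23797433] [-0.5478998  -0.25642525  0.41245718]
```

View pics/a3.png

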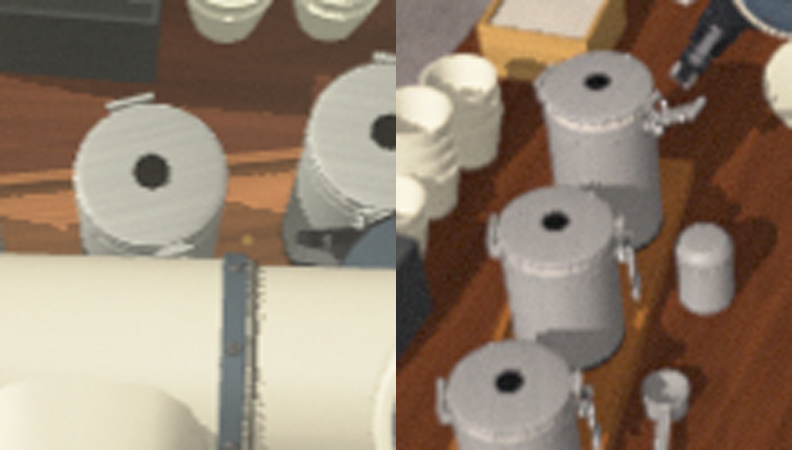

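The mid lever is now flat (630,270), like the short one. The fingertip (683,78) is above the tall lever, whose tip is at (700,103). Push.

Emit:
servo_tool:
  series:
    - {"delta_rot": [0, 0, 0], "slide": [-0.0087, 0, 0.0152], "claw": 0}
    - {"delta_rot": [0, 0, 0], "slide": [-0.0087, 0, 0.0152], "claw": 0}
    - {"delta_rot": [0, 0, 0], "slide": [-0.0055, 0, 0.0055], "claw": 0}
    - {"delta_rot": [0, 0, 0], "slide": [-0.0055, 0, 0.0055], "claw": 0}
    - {"delta_rot": [0, 0, 0], "slide": [-0.0055, 0, 0.0055], "claw": 0}
    - {"delta_rot": [0, 0, 0], "slide": [-0.0055, 0, 0.0055], "claw": 0}
    - {"delta_rot": [0, 0, 0], "slide": [-0.0024, 0, 0.0062], "claw": 0}
    - {"delta_rot": [0, 0, 0], "slide": [-0.0024, 0, 0.0062], "claw": 0}

```text
clock: 8.07
eef_pos: [0.5819, -0.151, 0.1586]
tool_rot: [3.141, -0.525, -0.041]
contact_force: [1.1, -0.1, 2.9]
gripper_width: 0.0
```

Emit:
servo_tool:
  series:
    - {"delta_rot": [0, 0, 0], "slide": [-0.0002, 0, 0.0062], "claw": 0}
    - {"delta_rot": [0, 0, 0], "slide": [-0.0001, 0, 0.0063], "claw": 0}
    - {"delta_rot": [0, 0, 0], "slide": [0.0013, 0, 0.0048], "claw": 0}
    - {"delta_rot": [0, 0, 0], "slide": [0.0013, 0, 0.0048], "claw": 0}
    - {"delta_rot": [0, 0, 0], "slide": [0.002, 0, 0.0035], "claw": 0}
    - {"delta_rot": [0, 0, 0], "slide": [0.002, 0, 0.0035], "claw": 0}
    - {"delta_rot": [0, 0, 0], "slide": [0, 0, 0], "claw": 0}

```text
clock: 8.65
eef_pos: [0.6012, -0.1518, 0.1347]
tool_rot: [3.141, -0.521, -0.042]
contact_force: [0.9, 0.0, -0.2]
gripper_width: -0.0001
```

Emit:
servo_tool:
  series:
    - {"delta_rot": [0, 0, 0], "slide": [-0.0128, 0, -0.0218], "claw": 0}
    - {"delta_rot": [0, 0, 0], "slide": [-0.0128, 0, -0.0218], "claw": 0}
    - {"delta_rot": [0, 0, 0], "slide": [0.018, 0, -0.0318], "claw": 0}
    - {"delta_rot": [0, 0, 0], "slide": [0.018, 0, -0.0318], "claw": 0}
    - {"delta_rot": [0, 0, 0], "slide": [0.018, 0, -0.0318], "claw": 0}
    - {"delta_rot": [0, 0, 0], "slide": [0.0, 0, -0.035], "claw": 0}
    - {"delta_rot": [0, 0, 0], "slide": [0.0, 0, -0.035], "claw": 0}
    - {"delta_rot": [0, 0, 0], "slide": [0.0, 0, -0.035], "claw": 0}
    - {"delta_rot": [0, 0, 0], "slide": [0.0, 0, -0.035], "claw": 0}
    - {"delta_rot": [0, 0, 0], "slide": [0, 0, 0], "claw": 0}
    - {"delta_rot": [0, 0, 0], "slide": [0, 0, 0], "claw": 0}

```text
clock: 9.57
eef_pos: [0.4865, -0.1469, 0.3948]
tool_rot: [-3.142, -0.528, -0.042]
contact_force: [0.1, 0.1, -0.7]
gripper_width: 0.0001
```

Run:
```python
from h import *
import pickle
A=[]
for n,(r0,c0) in(('top',(80,250)),('side',(130,175))):
    c=imaging.capture(n); A.append(cv2.resize(c['pixels'][r0:r0+125,c0:c0+110,::-1],(396,450),interpolation=cv2.INTER_CUBIC))
for v,z in(((205.9,235.7),.132),((218.7,191.1),.167),((230.2,152.3),.202)):
    u,w=map(int,v); g=c['pixels'].max(2)[w-8:w+9,u-8:u+9]; ys,xs=np.nonzero(g<60); print('side dot moved px',np.round((u-8+xs.mean()-v[0],w-8+ys.mean()-v[1]),1))
cv2.imwrite('pics/a4.png',np.hstack(A)); o=telemetry.get_obs(); print(o['eef_pos'],o['contact_force'])
```

```text
side dot moved px [-0. -0.]
side dot moved px [-0.1  0.2]
side dot moved px [0.3 0.2]
[ 0.48629511 -0.14670037  0.3908417 ] [ 0.4607925  -0.74608599 -0.11317557]
```

View pics/a4.png

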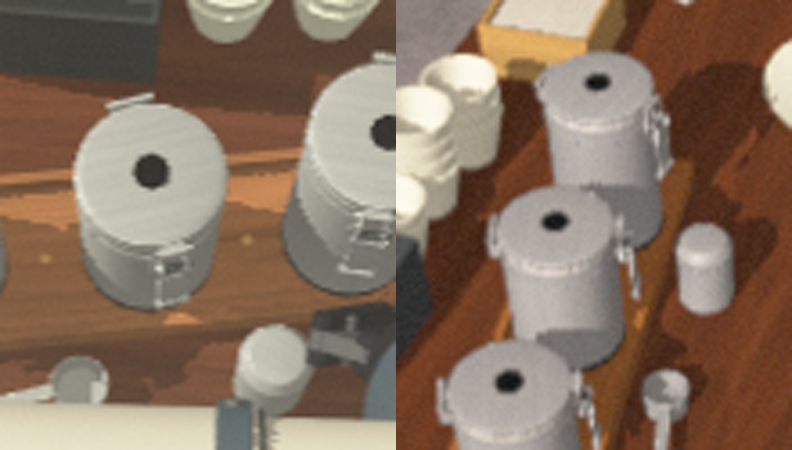

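All three levers hang flat (tall at (660,150), mid at (632,270)). The lids have not moved, the bystanders are in place and the arm is clear.

```bash
python3 -c "
from rig import workorder; print(workorder.hand_in())"
```

```text
the job is handed in; nothing more can be done
None
```

I pushed the mid and then the tall canister's latch lever down past centre with the closed fingertips. Both snapped flat, and I handed the job in at about 10 s of the 40 s allowed.

- **Levers:** in the last pictures all three hang flat against their canisters. The short one was not touched and is still clipped.
- **Canisters:** the lid dots moved by 0.4 pixel or less in the side view, so the canisters stayed put.
- **Forces:** the tool force readings between moves stayed under about 4 N, and the arm was clear of everything at hand-in.
- **Bystanders:** the shaker and the visible part of the scoop looked unmoved in the last crops. I did not look again at the mug, pitcher, cake plate and tongs after the start; the arm passed above them.
- **Disagreement:** sighting the tall lever's tip from both cameras put it about 15 mm higher than its stated angle implies (11 mm for the mid one). I planned from the stated geometry, and it worked.

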